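Home a photometer's filter wheel, count three clicks and lock it

ROBOT

A 6-joint arm with a two-finger parallel gripper is mounted at the origin on a cart in front of the work surface, level with it; the furniture and walls round the work are solid. World frame = base frame: x ahead of the robot, y to its left, z up, the work surface at z = 0. Lengths are in m, angles in rad, forces in N, time in s.
With the tool pointing down it reaches from about 0.25 to 0.775 m from the base axis. Payload 4 kg.
Tool frame: the origin (TCP) lies midway between the tips of the shut fingers; the grasp point (between the pads) lies 19 mm behind it; z points along the fingers, y is the direction in which the jaws open and shut (so a half turn about z gives the same grasp; the last joint's range is limited). The gripper opens to 85 mm and grips with 20 to 120 N. Pads are 22 mm wide; open, the fingers measure 114 mm over their backs; the gripper's body (76 mm by 85 mm) begins 54 mm behind the grasp point. The pads swing forward as they close: fully open they stand 13 mm farther back than shut.
Start: joints at [1.2, 0.087, 1.371, -0, 1.684, -0.103], TCP at [0.146, 0.53, 0.231] pointing down, gripper open.
Joint ranges: [-3.1, 3.1], [-0.76, 2.03], [0.27, 2.55], [-1.08, 4.22], [0.17, 2.65], [-2.57, 2.57]. Speed limits (rad/s): [2.79, 2.79, 3.14, 3.14, 3.14, 3.14].

INTERFACE

Orientations are given as [roll, pitch, yaw] about the fixed x, y, z axes, in that order (R = Rz(yaw) Ry(pitch) Rx(roll)).
In Python, from rig import robot, vision gives the robot as it stands.
- The arm moves only by the tool jog_arm, never from a script. Its argument "deltas" is one flat list of numbers, 7 for each row, row after row: the shift along the tool's x, y, z each as a share of 0.02 m, from -1 to 1, then the turn, a rotation vector about the tool's x, y, z each as a share of 5 degrees, from -1 to 1, then the gripper command: -1 is fully open, 1 is shut, values between are in proportion. In form: [x, y, z, rx, ry, rz, hand, x, y, z, rx, ry, rz, hand, ...]. A call has exactly 5 rows; each row shifts and turns the commanded pose from where the row before left it, along the tool's axes as they then stand; what a row does not reach is not made up. A row lasts 1/8 s, in which the tool goes at most 62.5 mm and 10.7 degrees, less where a joint would pass 70% of its speed; a pose out of reach is approached as far as the arm can. A call with a number of a shift or a turn outside -1 to 1 is refused whole. A call with a gripper value outside its range is refused whole. The fingers move at their own pace and stop on an object; "grip_force" is the grip in N (left out, the last holds). Time passes only in rows, so rows that do not move let the fingers close, or fill a call up. It gives the time, the measured TCP pose, the force and the opening at its end, in the units of the state.
- robot.get_state(): the state, without advancing time (a new reading comes with each control period).
- vision.grab_frame(name): name is "side" or "top" or "wrist"; returns a dict with "img" (400x640x3 uint8, red, green, blue), "fx", "fy", "cx", "cy" (pixels), "R" (3x3) and "t" (3): a world point X has camera coordinates R X + t. Camera axes: x right, y down, z forward; pixel columns grow to the right and rows downward; lengths in m; the calibration is good to about 2 mm. A picture is of the moment at which its call begins. There is no depth.
- robot.hand_in(): hands the job in, once; it reports no verdict.
Trained networks look in the newest picture that a camera, given by its name, has taken for a name from the list of things; names that differ only in an ending like _2 or _b are one class to them, and where a whole thing is asked for, a point or a joint stands for the part that bears it (a point fixed in the world has none). Each returns a list of dicts, best first, with "confidence" (0 to 1); they miss things now and then, are a little off and sometimes report something else, mostly with a low value. They report only what shows in the picture. A call takes as long as a camera call.
- vision.boxes_of(camera, label): "at" ([x, y, z] in m, in the coordinates of the camera as it stood for that picture, good to about 4 mm: the middle of the surface that is visible of it).
- vision.masks_of(camera, label): "region" (400x640 bool, what is visible of it).
The state is a dict: "time_s": time; "qpos": joint angles; "joint_velocities": joint speeds; "effort": joint torques, N m; "position": TCP position; "tool_rot": TCP orientation; "force": force on the tool from outside, world axes, zero at the start; "ft_torque": the same for the moment, N m; "gripper_width": finger opening in m.
Only numpy, scipy, OpenCV 4.12 (cv2) and the standard library are available. Lean on these libraries where they do the work, as an engineer would, in place of code of your own. Each camera call takes 0.05 s, during which the arm holds its last target.

TASK

On the bench photometer, push the filter wheel by its peg clockwise (seen from above) until it rests gently against its end stop; let it spring back into the home notch there, then turn it counter-clockwise to the third click after the home notch. With the wheel sitting in that click, press the lock plunger on the light head fully down. Feel your way: nothing may be pressed hard (25 N at most), and the other things on the bench stay as they are.

Things in the scene. Friction and masses are not known exactly. Their poses are not given: they have to be found in the camera images.
- photometer: Bench photometer fixed to the bench: white housing 230 x 170 mm, 55 mm high, a level filter wheel on top. Origin: on the bench under the wheel's axis. z up, +x from the wheel's axis towards the grey light head, which overhangs the wheel's +x edge: 44 mm wide, 86 to 118 mm above the bench, from x = 28 mm back to a column (60 mm wide) ending at x = 148 mm.
- wheel_axis (a point): Wheel axis at the wheel's upper face, 68 mm above the bench; axes as the photometer's. Aluminium wheel, twelve lobes on its rim, radius 66 mm over the lobes; its hub rises 8 mm above the face. A sprung steel roller beside the rim makes the clicks; it and its block (up to 4 mm above the wheel's face) lie 60 degrees clockwise from +x, 58 to 97 mm from the axis.
- peg_top (a point): Centre of the top of the wheel's peg, an upright round steel pin of 12 mm diameter, 32 mm tall above the wheel's face, 52 mm from the wheel's axis. Seen from above it stands 105 degrees counter-clockwise from the photometer's +x in the home notch, and passes the -x side as the wheel turns counter-clockwise. It can be pushed from either side.
- filter_wheel (a joint): Wheel angle (rad), counter-clockwise from above positive. 0: home notch; clicks follow every 0.5236 rad to the fifth at 2.618. Left alone it springs into the nearest notch. A hard internal end stop lies a little past home at -0.06. A push of about 6 N on the peg, square to its arm, carries it to the next click. Starts in the second to fifth click.
- lock_top (a point): Centre of the top of the lock plunger: round steel button, 20 mm across, on top of the light head, 62 mm from the wheel's axis along the photometer's +x, top about 134 mm above the bench when up. Goes straight down 10 mm against about 4 N of friction to a hard stop and stays where left. Its pin enters between two lobes; unless the wheel sits in a click a lobe blocks it.
- lock (a joint): Travel of the lock plunger (m): 0 up, 0.010 fully down. Starts between 0 and 0.0015.

How it is judged:
On the way, in this order (a step that is already met when the one before it is completed fails the run):
1. the wheel is pressed against its end stop (value of joint filter_wheel below -0.04 rad), for 0.2 s.
2. the wheel sits in the third click after the home notch (value of joint filter_wheel between 1.5008 and 1.6408 rad and velocity of joint filter_wheel between -0.1 and 0.1 rad/s), for 0.2 s.
3. the lock plunger is fully down (value of joint lock above 0.0085 m), for 0.2 s.
At the end, for the whole second after the job is handed in: The wheel rests in the third click after the home notch (within 0.07 rad) and the lock plunger is down to within 1.5 mm of its full 10 mm travel (all of step 2 and value of joint lock above 0.0085 m); the robot touches nothing.
It fails at once if the fingers press on something with more than 25 N (contact force between the fingers and anything else above 25 N).
It fails at once if the arm presses on something with more than 25 N (contact force between the arm and anything else above 25 N).
It fails at once if a bystander is moved by more than 20 mm (distance of any of petri_dish_a, bottle_a, bottle_b, tip_box, marker, tape, petri_dish_b, flask from where it was at the start of the episode above 0.02 m).
It also fails if it takes over 72 s, if anything falls off the work surface, if the arm or the gripper's body presses on something with over 40 N, if the wrist force passes 120 N, or if a joint passes its speed limit or range.

## Working session

There is one attempt and no reset: what is moved stays moved. The work goes in short steps, Python scripts to look and compute and a tool call to move; the robot and the scene stay as the last step left them, time stands still between calls to the robot, and variables do not carry over. Pictures are saved under pics/ and viewed, and the job is handed in when it is done.

Besides the shell and the picture viewer there is one more tool, called after "Call:" in YAML: its name, and indented under it one key for each argument. jog_arm: Moves the arm, as the interface text tells. Its arguments: {"type":"object","properties":{"deltas":{"type":"array","items":{"type":"number","minimum":-1,"maximum":1}},"grip_force":{"type":"number"}},"required":["deltas"]}

```bash
mkdir -p pics; ls
cat > h.py <<'E'
import numpy as np, cv2
from rig import robot, vision
def grab(c,n):
    f=vision.grab_frame(c); cv2.imwrite(f'pics/{n}.png',f['img'][:,:,::-1]); return f
def w(f,p): return np.array(f['R']).T@(np.array(p)-np.array(f['t']))
def px(f,X):
    c=np.array(f['R'])@np.array(X)+f['t']; return (f['fx']*c[0]/c[2]+f['cx'],f['fy']*c[1]/c[2]+f['cy'])
def plane(f,u,v,z):
    R=np.array(f['R']);o=-R.T@np.array(f['t']);d=R.T@np.array([(u-f['cx'])/f['fx'],(v-f['cy'])/f['fy'],1]);return o+d*(z-o[2])/d[2]
E
python3 - <<'E'
from h import *
np.set_printoptions(precision=4,suppress=True)
s=robot.get_state(); print(s)
for c in ['top','side']:
    f=grab(c,c+'0'); print(c, -np.array(f['R']).T@np.array(f['t']))
    for l in ['photometer','wheel_axis','peg_top','filter_wheel','lock_top','lock']:
        r=vision.boxes_of(c,l)
        print(l,[(round(x['confidence'],2),w(f,x['at']).round(4), np.round(px(f,w(f,x['at'])))) for x in r[:2]])
E
```

```text
pics
{'time_s': 0.0, 'qpos': array([ 1.1999,  0.0879,  1.3723, -0.    ,  1.6836, -0.1031]), 'joint_velocities': array([-0.0003,  0.0003,  0.001 ,  0.0005,  0.0004,  0.0003]), 'effort': array([  0.0004, -35.1853, -31.3282,  -0.0001,   0.0107,  -0.    ]), 'position': array([0.1454, 0.5299, 0.2301]), 'tool_rot': array([-3.1394, -0.0002,  2.8738]), 'force': array([ 0.2342,  0.2026, -0.7582]), 'ft_torque': array([ 0.0014, -0.006 , -0.0246]), 'gripper_width': 0.08527847623931381}
top [0.4431 0.0329 0.9626]
photometer [(0.89, array([ 0.5581, -0.0757,  0.0561]), array([368., 209.])), (0.26, array([ 0.5205, -0.0721,  0.0689]), array([367., 226.]))]
wheel_axis [(0.73, array([ 0.5594, -0.0718,  0.0498]), array([366., 209.]))]
peg_top [(0.97, array([ 0.52  , -0.07  ,  0.0632]), array([366., 226.]))]
filter_wheel [(0.83, array([ 0.5178, -0.0709,  0.0704]), array([366., 227.]))]
lock_top [(0.66, array([ 0.5897, -0.085 ,  0.1332]), array([377., 189.]))]
lock []
side [ 0.3927 -0.5768  0.6424]
photometer [(0.96, array([ 0.5557, -0.1149,  0.0574]), array([345., 302.]))]
wheel_axis [(0.91, array([ 0.5519, -0.117 ,  0.0504]), array([343., 306.])), (0.27, array([ 0.5198, -0.0886,  0.0715]), array([318., 287.]))]
peg_top [(0.59, array([ 0.5209, -0.0907,  0.068 ]), array([319., 290.]))]
filter_wheel [(0.56, array([ 0.5217, -0.0856,  0.0677]), array([318., 287.]))]
lock_top [(0.4, array([ 0.5921, -0.0834,  0.1388]), array([365., 244.]))]
lock [(0.67, array([ 0.5877, -0.0849,  0.1319]), array([362., 249.])), (0.48, array([ 0.5212, -0.087 ,  0.068 ]), array([318., 288.]))]
```

View pics/top0.png

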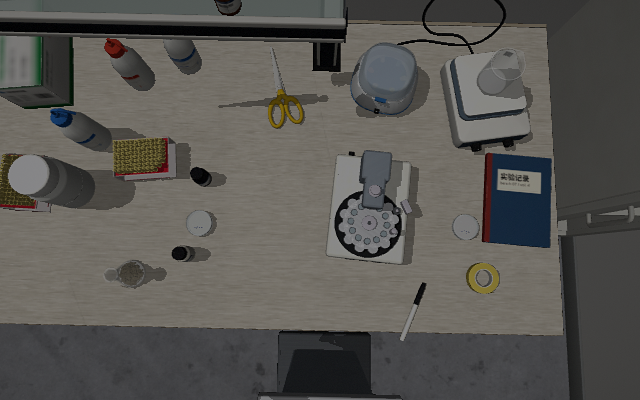

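View pics/side0.png

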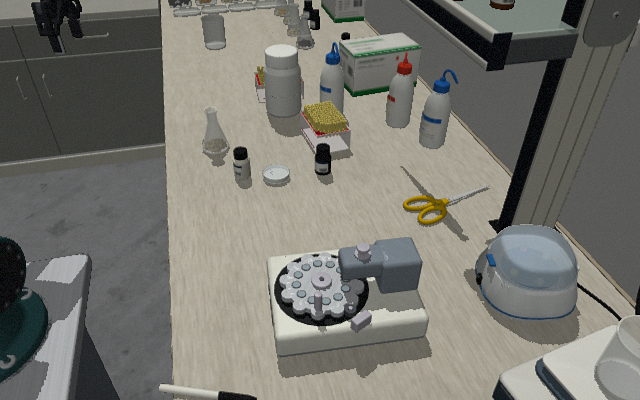

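Run:
```python
import cv2
a=cv2.imread('pics/top0.png')[130:290,290:450]; b=cv2.imread('pics/side0.png')[200:360,260:460]
cv2.imwrite('pics/topc.png',cv2.resize(a,None,fx=3.7,fy=3.7,interpolation=cv2.INTER_CUBIC))
cv2.imwrite('pics/sidec.png',cv2.resize(b,None,fx=3.7,fy=3.7,interpolation=cv2.INTER_CUBIC))
```

```text
(no output)
```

View pics/topc.png

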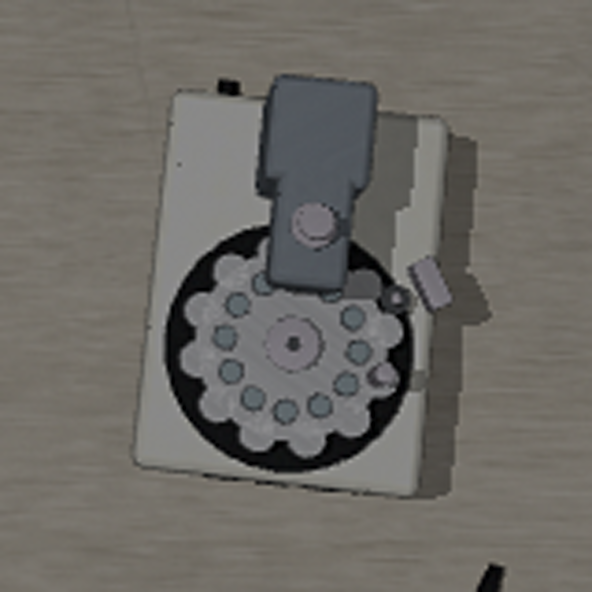

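View pics/sidec.png

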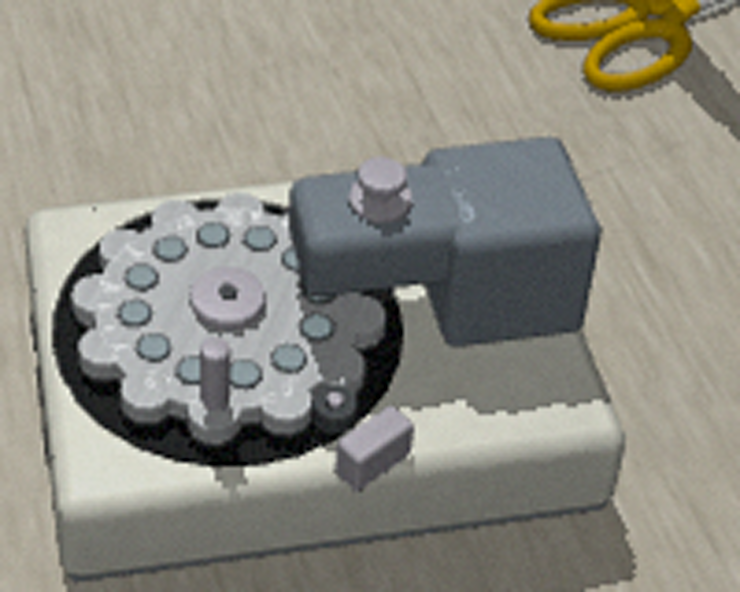

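The top view shows the hub at about (369,223), the lock at (375,190) and the peg top at (393,231). That puts the peg near -105°, which is the fifth click. Next I'll compute the pose.

```bash
cat >> h.py <<'E'
def totool(d,yaw): 
    c,s=np.cos(yaw),np.sin(yaw); return np.array([d[0]*c+d[1]*s, d[0]*s-d[1]*c, -d[2]])/0.02
E
python3 - <<'E'
from h import *
np.set_printoptions(precision=4,suppress=True)
f=vision.grab_frame('top'); 
k=lambda u,v:((u+.5)/3.7-.5+290,(v+.5)/3.7-.5+130)
h=plane(f,*k(293,344),.076);l=plane(f,*k(316,222),.134);p=plane(f,*k(382,371),.1)
print(h,l,p,np.linalg.norm((l-h)[:2]),np.linalg.norm((p-h)[:2]))
a=np.arctan2(*(l-h)[1::-1]);b=np.arctan2(*(p-h)[1::-1]);print(np.degrees([a,b,b-a]))
f=vision.grab_frame('side')
k=lambda u,v:((u+.5)/3.7-.5+260,(v+.5)/3.7-.5+200)
h2=plane(f,*k(228,293),.076);l2=plane(f,*k(382,170),.134);p2=plane(f,*k(215,348),.1)
print(h2,l2,p2)
for t in [h]:
  s=robot.get_state(); print(totool(np.array([h[0]-.06,h[1],.25])-s['position'],s['tool_rot'][2]))
f=vision.grab_frame('wrist');s=robot.get_state();R=np.array(f['R']);print('wristcam',-R.T@f['t']-s['position'],R[2],f['fx'])
E
```

```text
[ 0.5272 -0.0754  0.076 ] [ 0.5885 -0.0805  0.134 ] [ 0.5108 -0.1223  0.1   ] 0.061595468420043854 0.049686411585947596
[  -4.7771 -109.2411 -104.464 ]
[ 0.5283 -0.0777  0.076 ] [ 0.5905 -0.0803  0.134 ] [ 0.5106 -0.125   0.1   ]
[-23.5226 -24.9575  -0.9307]
wristcam [-0.0639  0.019   0.1433] [ 0.2534 -0.0706 -0.9648] 286.95767792715463
```

Call:
jog_arm:
  deltas: [-0.94,-1,0,0,0,0,1,-0.94,-1,0,0,0,0,1,-0.94,-1,0,0,0,0,1,-0.94,-1,0,0,0,0,1,-0.94,-1,0,0,0,0,1]
  grip_force: 40

```text
time_s: 1.48
position: [0.2101, 0.4083, 0.2315]
tool_rot: [3.141, 0.0, 2.874]
force: [0.3, 0.3, 0.5]
gripper_width: 0.0
```

Call:
jog_arm:
  deltas: [-0.94,-1,0,0,0,0,1,-0.94,-1,0,0,0,0,1,-0.94,-1,0,0,0,0,1,-0.94,-1,0,0,0,0,1,-0.94,-1,0,0,0,0,1]

```text
time_s: 2.1
position: [0.2742, 0.287, 0.2315]
tool_rot: [3.141, 0.0, 2.874]
force: [0.3, -0.0, -0.5]
gripper_width: -0.0004
```

Call:
jog_arm:
  deltas: [-0.94,-1,0,0,0,0,1,-0.94,-1,0,0,0,0,1,-0.94,-1,0,0,0,0,1,-0.94,-1,0,0,0,0,1,-0.94,-1,0,0,0,0,1]

```text
time_s: 2.72
position: [0.3384, 0.1657, 0.2315]
tool_rot: [3.141, 0.001, 2.874]
force: [0.5, -0.4, 0.1]
gripper_width: 0.0003
```

Call:
jog_arm:
  deltas: [-0.94,-1,0,0,0,0,1,-0.94,-1,0,0,0,0,1,-0.94,-1,0,0,0,0,1,-0.94,-1,0,0,0,0,1,-0.94,-1,0,0,0,0,1]

```text
time_s: 3.35
position: [0.4027, 0.0443, 0.2315]
tool_rot: [3.141, 0.001, 2.874]
force: [0.5, 0.0, -0.1]
gripper_width: 0.0003
```

Call:
jog_arm:
  deltas: [-0.94,-1,0,0,0,0,1,-0.94,-1,0,0,0,0,1,-0.94,-1,0,0,0,0,1,-0.94,-1,0,0,0,0,1,0,0,0,0,0,0,1]

```text
time_s: 3.98
position: [0.454, -0.053, 0.231]
tool_rot: [-3.142, -0.001, 2.871]
force: [-0.2, -0.1, 0.5]
gripper_width: 0.0003
```

Run:
```python
from h import *
np.set_printoptions(precision=4,suppress=True)
f=grab('wrist','w1'); s=robot.get_state(); print(s)
ax=np.array([.5277,-.0765]);
for l in ['wheel_axis','peg_top','lock_top']:
    r=vision.boxes_of('wrist',l); print(l,[(round(x['confidence'],2),w(f,x['at']).round(4)) for x in r[:2]])
for X in [[.5277,-.0765,.076],[.5895,-.0805,.134],[.5108,-.1235,.1]]: print(px(f,X))
```

```text
{'time_s': 4.025, 'qpos': array([-0.2391, -0.1223,  1.5774,  0.0005,  1.6873, -1.5407]), 'joint_velocities': array([ 0.0227, -0.0165,  0.0114,  0.0043,  0.0041,  0.001 ]), 'effort': array([ -0.5646, -25.5643, -31.5336,  -0.0822,  -0.0733,  -0.0215]), 'position': array([ 0.4536, -0.0521,  0.2311]), 'tool_rot': array([ 3.1411, -0.0009,  2.8725]), 'force': array([-0.5464, -0.1932, -0.2559]), 'ft_torque': array([-0.0252,  0.0338,  0.0415]), 'gripper_width': 0.00022168441219077976}
wheel_axis [(0.92, array([ 0.4821, -0.0601,  0.0587]))]
peg_top [(0.7, array([ 0.5021, -0.062 ,  0.0674]))]
lock_top []
(np.float64(313.50601006935767), np.float64(249.17653069448394))
(np.float64(325.5794643639757), np.float64(330.7426289245051))
(np.float64(265.8001206911625), np.float64(255.93939841455426))
```

View pics/w1.png

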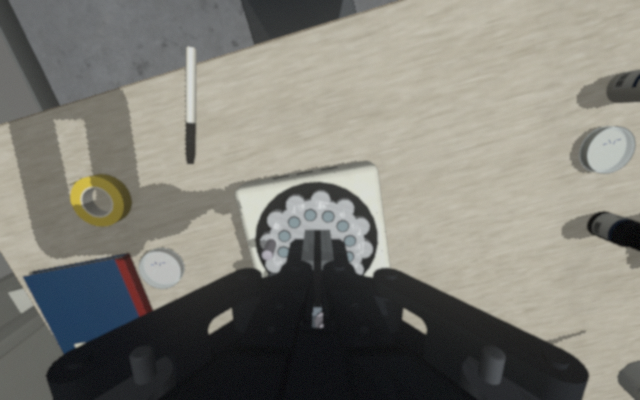

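Run:
```python
from h import *
s=robot.get_state(); print(s['position'],s['tool_rot'],totool(np.array([.5321,-.1331,.084])-s['position'],s['tool_rot'][2]))
```

```text
[ 0.45334342 -0.05117833  0.23141719] [ 3.14115264e+00 -1.02849597e-05  2.87460489e+00] [-4.8789697  -2.912053    7.37085947]
```

Call:
jog_arm:
  deltas: [-0.97,-0.58,0.4,0,0,0.16,1,-0.97,-0.58,0.4,0,0,0.16,1,-0.97,-0.58,0.4,0,0,0.16,1,-0.98,-0.57,0.4,0,0,0.16,1,-0.98,-0.55,0.4,0,0,0.16,1]

```text
time_s: 4.8
position: [0.5305, -0.1345, 0.1913]
tool_rot: [3.141, 0.0, 2.805]
force: [-0.2, -0.1, -1.1]
gripper_width: 0.0003
```

Call:
jog_arm:
  deltas: [0,0,1,0,0,0,1,0,0,1,0,0,0,1,0,0,0.7,0,0,0,1,0,0,0.3,0,0,0,1,0,0,0,0,0,0,1]

```text
time_s: 5.42
position: [0.5301, -0.1347, 0.1313]
tool_rot: [3.141, -0.0, 2.804]
force: [0.2, -0.5, 0.8]
gripper_width: 0.0001
```

Run:
```python
from h import *
f=grab('side','s2'); s=robot.get_state(); print(s['position'],s['tool_rot'],s['force'],s['time_s'])
cv2.imwrite('pics/s2c.png',cv2.resize(f['img'][150:380,220:480,::-1],None,fx=2.5,fy=2.5,interpolation=cv2.INTER_CUBIC))
```

```text
[ 0.53043534 -0.1348955   0.13192859] [3.14153055e+00 1.05592117e-03 2.80425554e+00] [ 0.41887203 -1.21314427  0.14513788] 5.475
```

View pics/s2c.png

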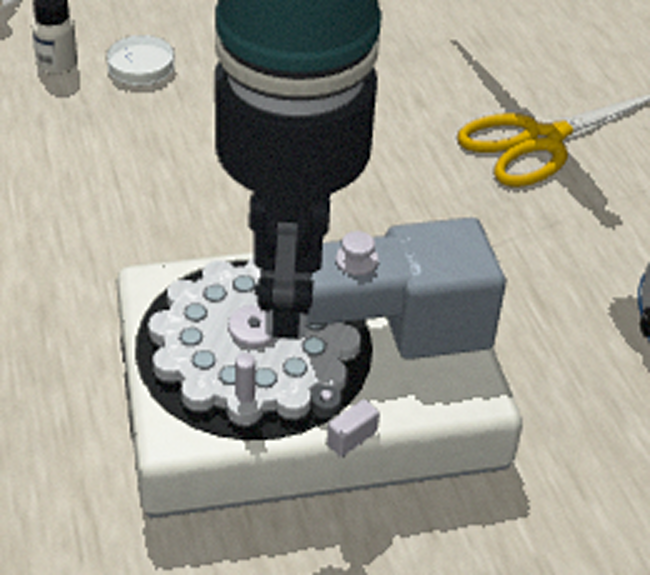

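The closed fingertip sits beside the peg on its light-head side, 48 mm too high, so I lower it.

Call:
jog_arm:
  deltas: [0,0,0.8,0,0,0,1,0,0,0.8,0,0,0,1,0,0,0.5,0,0,0,1,0,0,0.25,0,0,0,1,0,0,0,0,0,0,1]

```text
time_s: 6.1
position: [0.5299, -0.1349, 0.0837]
tool_rot: [3.141, -0.001, 2.804]
force: [-0.1, 0.5, -0.1]
gripper_width: 0.0001
```

```bash
cat > st.py <<'E'
from h import *
AX=np.array([.5277,-.0765]);PHI=-4.4
s=robot.get_state(); p=s['position'][:2]-AX
print(s['position'],'r',np.hypot(*p),'ang',np.degrees(np.arctan2(p[1],p[0]))%360-PHI,'yaw',np.degrees(s['tool_rot'][2])%360,'F',s['force'],s['time_s'])
E
cat > shot.py <<'E'
import sys
from h import *
c,n=sys.argv[1:3]; f=grab(c,n)
im=f['img'][190:370,230:470] if c=='side' else f['img'][130:290,290:450]
cv2.imwrite(f'pics/{n}.png',cv2.resize(im[:,:,::-1],None,fx=3,fy=3,interpolation=cv2.INTER_CUBIC))
E
python3 shot.py side s3;python3 st.py
```

```text
[ 0.5302933  -0.13501212  0.08434486] r 0.05856955736937871 ang 276.9377279824088 yaw 160.6551125975657 F [0.23849516 0.61063092 0.90989775] 6.15
```

View pics/s3.png

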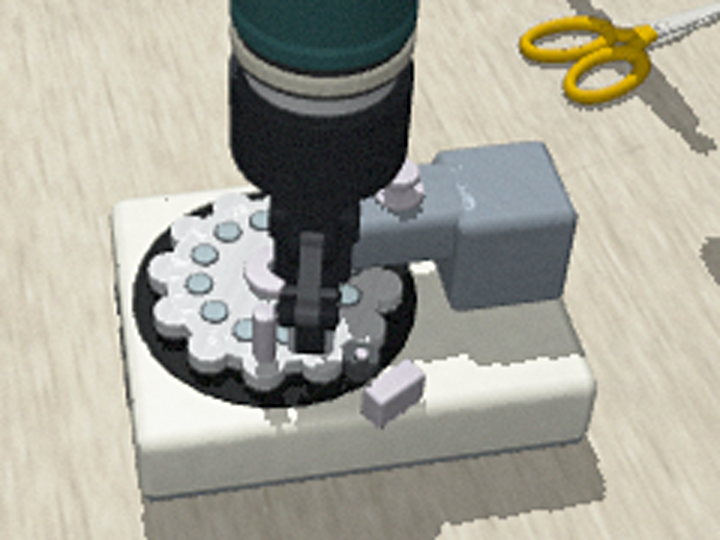

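Call:
jog_arm:
  deltas: [0.12,0,0,0,0,0,1,0.12,-0.01,0,0,0,0,1,0.115,-0.03,0,0,0,0.5,1,0.115,-0.03,0,0,0,0.5,1,0.115,-0.03,0,0,0,0.5,1]

```text
time_s: 6.78
position: [0.5208, -0.1336, 0.085]
tool_rot: [3.141, 0.007, 2.671]
force: [5.9, -2.8, -3.7]
gripper_width: -0.0002
```

Call:
jog_arm:
  deltas: [0.115,-0.03,0,0,0,0.5,1,0.115,-0.03,0,0,0,0.5,1,0.115,-0.03,0,0,0,0.5,1,0.115,-0.03,0,0,0,0.5,1,0.115,-0.03,0,0,0,0.5,1]

```text
time_s: 7.4
position: [0.5073, -0.1296, 0.0847]
tool_rot: [3.142, 0.001, 2.453]
force: [-0.2, 0.8, 1.2]
gripper_width: 0.0
```

```bash
python3 st.py; python3 shot.py side s4
```

```text
[ 0.50725963 -0.12955402  0.0847483 ] r 0.05685541477300848 ang 253.3295932195702 yaw 140.5599949288223 F [-0.17150642  0.82103459  1.17175057] 7.4
```

View pics/s4.png

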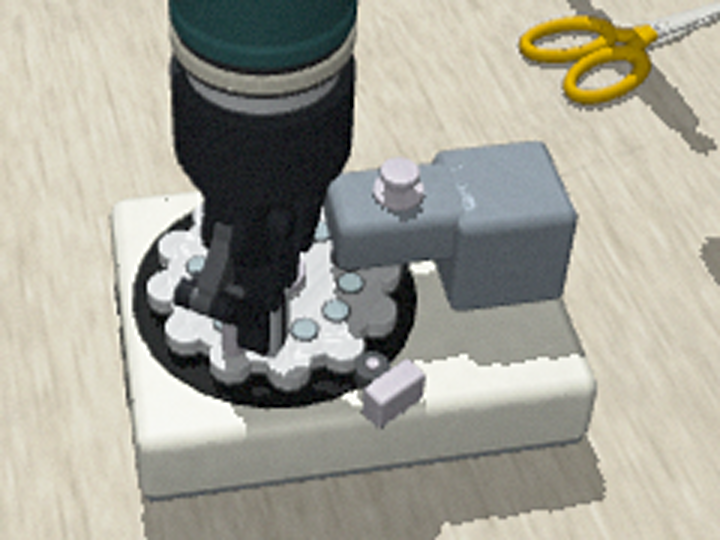

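Call:
jog_arm:
  deltas: [0.183,-0.045,0,0,0,0.8,1,0.183,-0.045,0,0,0,0.8,1,0.183,-0.045,0,0,0,0.8,1,0.183,-0.045,0,0,0,0.8,1,0.183,-0.045,0,0,0,0.8,1]

```text
time_s: 8.07
position: [0.4929, -0.1209, 0.0848]
tool_rot: [3.141, 0.006, 2.104]
force: [3.6, -5.8, -2.6]
gripper_width: -0.0002
```

```bash
python3 st.py
```

```text
[ 0.49286399 -0.12090034  0.08477281] r 0.05643525649190655 ang 236.28266403136627 yaw 120.54076590032054 F [ 3.5959836  -5.81301982 -2.61310478] 8.075
```

Call:
jog_arm:
  deltas: [0.19,-0.053,0,0,0,0.8,1,0.19,-0.053,0,0,0,0.8,1,0.19,-0.053,0,0,0,0.8,1,0.19,-0.053,0,0,0,0.8,1,0.19,-0.053,0,0,0,0.8,1]

```text
time_s: 8.7
position: [0.4793, -0.1033, 0.0846]
tool_rot: [3.141, 0.0, 1.755]
force: [0.3, 1.0, -0.1]
gripper_width: 0.0002
```

Call:
jog_arm:
  deltas: [0.19,-0.053,0,0,0,0.8,1,0.19,-0.053,0,0,0,0.8,1,0.19,-0.053,0,0,0,0.8,1,0.19,-0.053,0,0,0,0.8,1,0.19,-0.053,0,0,0,0.8,1]

```text
time_s: 9.32
position: [0.4728, -0.0853, 0.0846]
tool_rot: [-3.141, 0.001, 1.406]
force: [-0.3, -0.3, 0.4]
gripper_width: -0.0001
```

```bash
python3 st.py;  python3 shot.py side s5
```

```text
[ 0.47280672 -0.08528837  0.08455639] r 0.055592333550473695 ang 193.4958223540646 yaw 80.53916255628346 F [-0.2623418  -0.25838435  0.37372491] 9.325
```

View pics/s5.png

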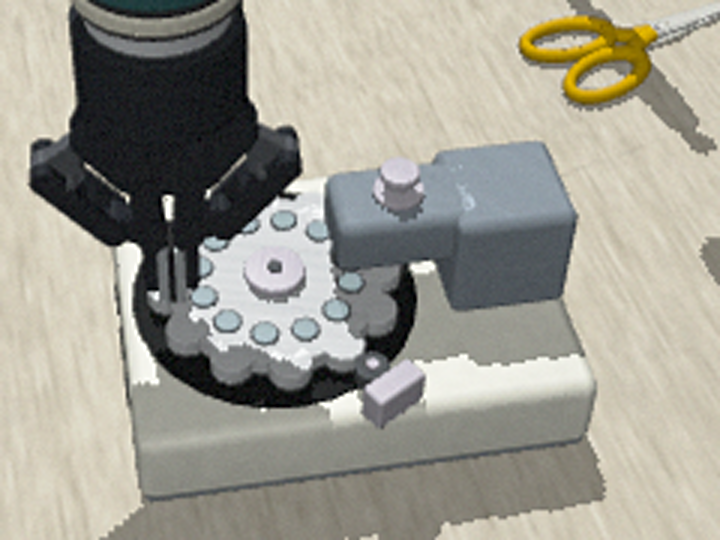

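Call:
jog_arm:
  deltas: [0.183,-0.053,0,0,0,0.8,1,0.183,-0.053,0,0,0,0.8,1,0.183,-0.053,0,0,0,0.8,1,0.183,-0.053,0,0,0,0.8,1,0.183,-0.053,0,0,0,0.8,1]

```text
time_s: 10.0
position: [0.4728, -0.0677, 0.0846]
tool_rot: [3.141, 0.005, 1.058]
force: [-2.4, -5.3, 1.0]
gripper_width: 0.0
```

Call:
jog_arm:
  deltas: [0.183,-0.053,0,0,0,0.8,1,0.183,-0.053,0,0,0,0.8,1,0.183,-0.053,0,0,0,0.8,1,0.183,-0.053,0,0,0,0.8,1,0.183,-0.053,0,0,0,0.8,1]

```text
time_s: 10.62
position: [0.4807, -0.0479, 0.0846]
tool_rot: [3.141, -0.001, 0.709]
force: [-0.0, 0.1, 0.3]
gripper_width: -0.0002
```

```bash
python3 st.py;  python3 shot.py side s6; python3 shot.py top t6
```

```text
[ 0.48065464 -0.04794232  0.08456848] r 0.05503460044935966 ang 153.1412247728284 yaw 40.61567135002608 F [-0.04763003  0.12681405  0.3194446 ] 10.625
```

View pics/s6.png

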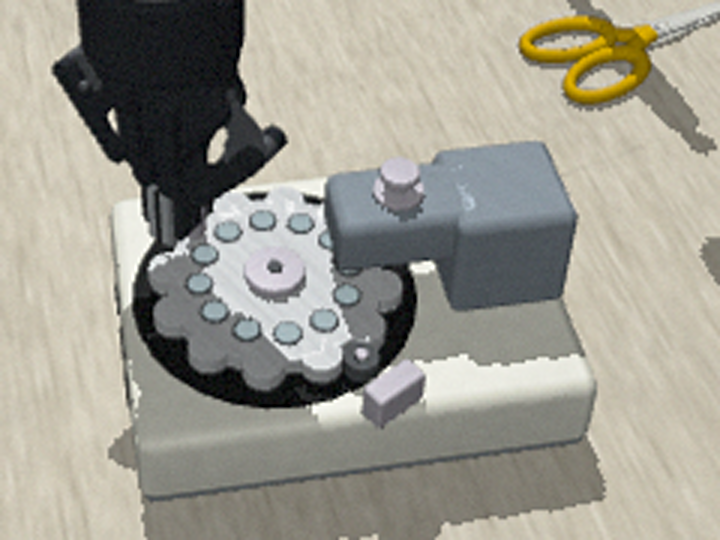

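View pics/t6.png

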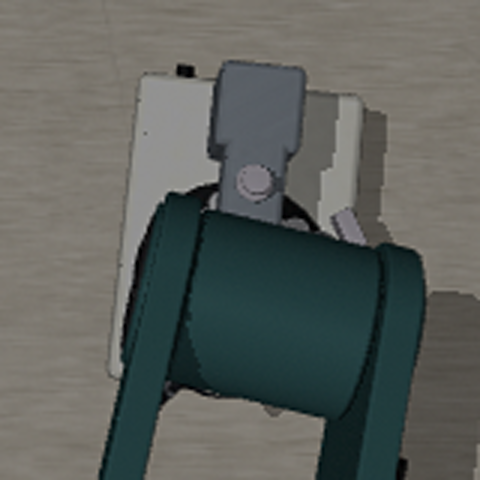

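Call:
jog_arm:
  deltas: [0.183,-0.053,0,0,0,0.8,1,0.183,-0.053,0,0,0,0.8,1,0.183,-0.053,0,0,0,0.8,1,0.183,-0.053,0,0,0,0.8,1,0.183,-0.053,0,0,0,0.8,1]

```text
time_s: 11.35
position: [0.4925, -0.0339, 0.0844]
tool_rot: [-3.141, 0.001, 0.36]
force: [0.4, -0.1, -0.4]
gripper_width: -0.0006
```

```bash
python3 st.py;  python3 shot.py side s7
```

```text
[ 0.49248219 -0.03388681  0.08438621] r 0.05528271755657391 ang 133.97214127009156 yaw 20.649553089517322 F [ 0.40665582 -0.13918275 -0.42375147] 11.35
```

View pics/s7.png

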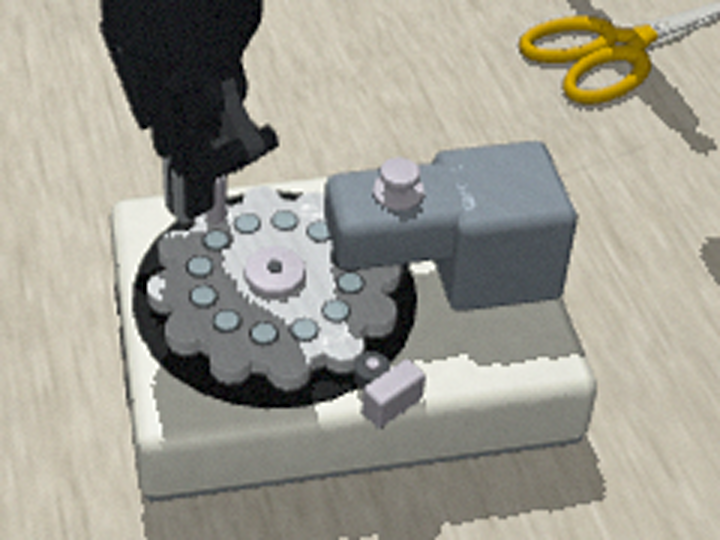

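Call:
jog_arm:
  deltas: [0.09,-0.026,0,0,0,0.4,1,0.09,-0.026,0,0,0,0.4,1,0.09,-0.026,0,0,0,0.4,1,0.09,-0.026,0,0,0,0.4,1,0,0,0,0,0,0.4,1]

```text
time_s: 12.02
position: [0.4993, -0.0297, 0.0843]
tool_rot: [-3.142, -0.0, 0.185]
force: [-0.5, -0.0, -0.4]
gripper_width: -0.0002
```

Call:
jog_arm:
  deltas: [0.025,0,0,0,0,0,1,0.025,0,0,0,0,0,1,0,0,0,0,0,0,1,0,0,0,0,0,0,1,0,0,0,0,0,0,1]

```text
time_s: 12.65
position: [0.5001, -0.0295, 0.0843]
tool_rot: [-3.142, -0.0, 0.186]
force: [0.3, 0.5, 0.5]
gripper_width: -0.0004
```

```bash
python3 st.py
```

```text
[ 0.50014166 -0.02947593  0.08431607] r 0.054504360297032206 ang 124.77233147285264 yaw 10.659476027289159 F [0.26081611 0.52218082 0.54195295] 12.65
```

Call:
jog_arm:
  deltas: [0.025,0,0,0,0,0,1,0.025,0,0,0,0,0,1,0,0,0,0,0,0,1,0,0,0,0,0,0,1,0,0,0,0,0,0,1]

```text
time_s: 13.28
position: [0.5011, -0.0293, 0.0843]
tool_rot: [-3.142, -0.0, 0.186]
force: [-0.5, -0.2, 0.7]
gripper_width: -0.0
```

Call:
jog_arm:
  deltas: [0.025,0,0,0,0,0,1,0.025,0,0,0,0,0,1,0,0,0,0,0,0,1,0,0,0,0,0,0,1,0,0,0,0,0,0,1]

```text
time_s: 13.9
position: [0.5021, -0.0291, 0.0843]
tool_rot: [-3.142, -0.0, 0.186]
force: [-1.0, 0.2, -0.1]
gripper_width: -0.0
```

Call:
jog_arm:
  deltas: [0.025,0,0,0,0,0,1,0.025,0,0,0,0,0,1,0,0,0,0,0,0,1,0,0,0,0,0,0,1,0,0,0,0,0,0,1]

```text
time_s: 14.52
position: [0.5029, -0.029, 0.0843]
tool_rot: [-3.141, 0.0, 0.186]
force: [-1.8, -1.1, 1.0]
gripper_width: 0.0004
```

Call:
jog_arm:
  deltas: [0.025,0,0,0,0,0,1,0.025,0,0,0,0,0,1,0,0,0,0,0,0,1,0,0,0,0,0,0,1,0,0,0,0,0,0,1]

```text
time_s: 15.15
position: [0.5031, -0.0289, 0.0842]
tool_rot: [-3.141, 0.002, 0.186]
force: [-6.0, -0.6, 2.9]
gripper_width: 0.0
```

Call:
jog_arm:
  deltas: [0.02,0,0,0,0,0,1,0.02,0,0,0,0,0,1,0,0,0,0,0,0,1,0,0,0,0,0,0,1,0,0,0,0,0,0,1]

```text
time_s: 15.78
position: [0.5033, -0.0288, 0.0842]
tool_rot: [-3.141, 0.004, 0.186]
force: [-6.6, -1.5, 4.7]
gripper_width: 0.0001
```

```bash
python3 st.py; python3 shot.py side s8
```

```text
[ 0.50331912 -0.02880343  0.08418268] r 0.053566688790350106 ang 121.4745884246739 yaw 10.656738580137894 F [-6.59570679 -1.54255237  4.66108757] 15.775
```

View pics/s8.png

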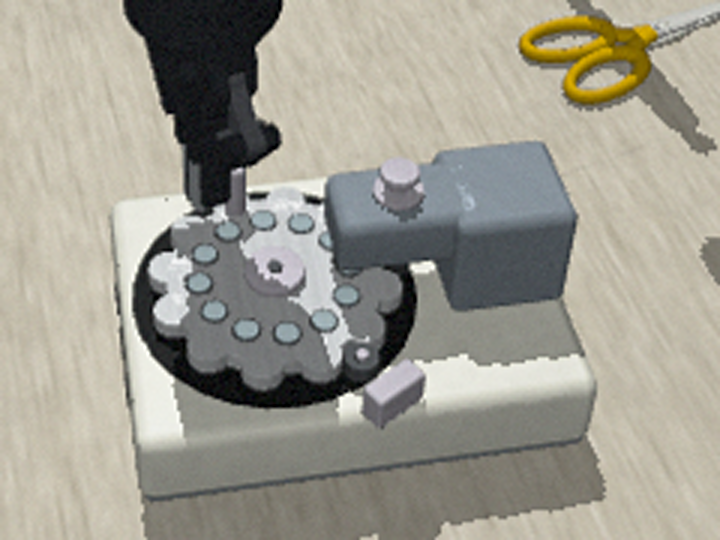

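```bash
cat > ang.py <<'E'
from h import *
# phase of the wheel (mod 30deg) from the holes in a side frame: unwarp wheel face to a polar picture
def polar(f,img=None):
    img=f['img'] if img is None else img
    g=img.astype(np.float32)
    AXs=(.5283,-.0777)
    th=np.radians(np.arange(0,360,.5)); rr=np.arange(.030,.067,.0005)
    T,Rr=np.meshgrid(th,rr)
    X=np.stack([AXs[0]+Rr*np.cos(T),AXs[1]+Rr*np.sin(T),np.full_like(T,.068)],-1)
    c=X@np.array(f['R']).T+f['t']
    u=f['fx']*c[...,0]/c[...,2]+f['cx'];v=f['fy']*c[...,1]/c[...,2]+f['cy']
    return cv2.remap(g,u.astype(np.float32),v.astype(np.float32),cv2.INTER_LINEAR)
E
python3 - <<'E'
from ang import *
f=grab('side','s8raw')
p8=polar(f); p0=polar(f,cv2.imread('pics/side0.png')[:,:,::-1])
cv2.imwrite('pics/pol.png',np.vstack([cv2.resize(p0[...,::-1],(760,230)),cv2.resize(p8[...,::-1],(760,230))]))
E
```

```text
[ WARN:0@1.459] global loadsave.cpp:1063 imwrite_ Unsupported depth image for selected encoder is fallbacked to CV_8U.
```

View pics/pol.png

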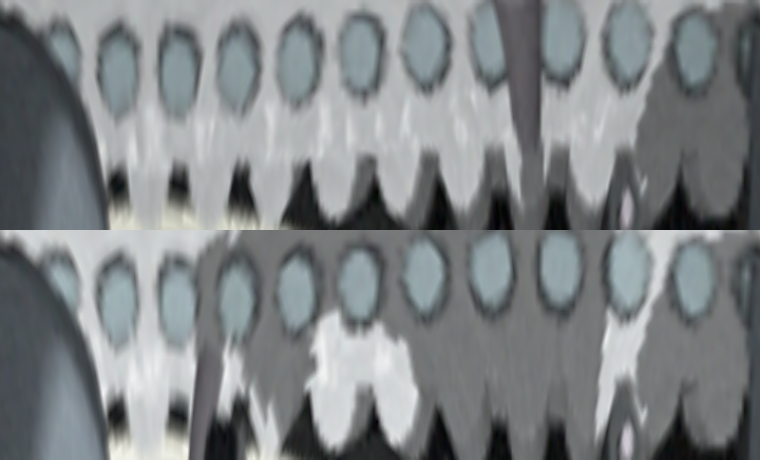

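```bash
cat >> ang.py <<'E'
def sig(p):
    b=(p[...,2]-p[...,0])/(p.sum(-1)+1)   # blueness
    return b[:36].mean(0)
def shift(pa,pb,lo=125,hi=340):
    a=sig(pa);b=sig(pb);x=np.arange(lo,hi,.5);g=np.arange(0,360,.5)
    best=[]
    for d in np.arange(-15,15,.1):
        y=np.interp(x+d,g,b);z=np.interp(x,g,a);best.append((np.corrcoef(y,z)[0,1],d))
    return max(best)
E
python3 - <<'E'
from ang import *
f=vision.grab_frame('side')
p8=polar(f);p0=polar(f,cv2.imread('pics/side0.png')[:,:,::-1])
print(shift(p0,p8),shift(p0,p8,125,210),shift(p0,p8,260,330)); 
import st
E
```

```text
(np.float64(0.9465316987807243), np.float64(-0.40000000000005187)) (np.float64(0.9896336029740841), np.float64(-0.7000000000000508)) (np.float64(0.9855309295505641), np.float64(-0.40000000000005187))
[ 0.50331764 -0.02880405  0.08418071] r 0.05356680984812749 ang 121.4762945389168 yaw 10.656764886312185 F [-6.29070222 -1.88912843  4.05125256] 15.925
```

The wheel phase reads only about -0.5°, so it isn't at the stop yet. I keep pushing gently.

Call:
jog_arm:
  deltas: [0.02,0,0,0,0,0,1,0.02,0,0,0,0,0,1,0,0,0,0,0,0,1,0,0,0,0,0,0,1,0,0,0,0,0,0,1]

```text
time_s: 16.55
position: [0.5042, -0.0286, 0.0842]
tool_rot: [-3.141, 0.004, 0.186]
force: [-7.0, -0.5, 3.8]
gripper_width: 0.0003
```

Call:
jog_arm:
  deltas: [0.02,0,0,0,0,0,1,0.02,0,0,0,0,0,1,0,0,0,0,0,0,1,0,0,0,0,0,0,1,0,0,0,0,0,0,1]

```text
time_s: 17.18
position: [0.5051, -0.0283, 0.0842]
tool_rot: [-3.141, 0.003, 0.186]
force: [-5.9, -0.5, 2.5]
gripper_width: -0.0003
```

```bash
cat > m.py <<'E'
from ang import *
f=vision.grab_frame('side')
p8=polar(f);p0=polar(f,cv2.imread('pics/side0.png')[:,:,::-1])
print(shift(p0,p8),shift(p0,p8,125,210),shift(p0,p8,260,330)); 
import st
E
python3 m.py
```

```text
(np.float64(0.9506320319468048), np.float64(-2.600000000000044)) (np.float64(0.9829483543059041), np.float64(-2.600000000000044)) (np.float64(0.9880850162104396), np.float64(-2.7000000000000437))
[ 0.50516557 -0.02836158  0.08419208] r 0.053151743757601025 ang 119.48510715966917 yaw 10.655605842700265 F [-6.74663536 -0.92704912  3.13278193] 17.225
```

Call:
jog_arm:
  deltas: [0.02,0,0,0,0,0,1,0.02,0,0,0,0,0,1,0,0,0,0,0,0,1,0,0,0,0,0,0,1,0,0,0,0,0,0,1]

```text
time_s: 17.85
position: [0.506, -0.0282, 0.0842]
tool_rot: [-3.141, 0.003, 0.186]
force: [-5.7, -0.2, 3.1]
gripper_width: 0.0003
```

Call:
jog_arm:
  deltas: [0.02,0,0,0,0,0,1,0,0,0,0,0,0,1,0,0,0,0,0,0,1,0,0,0,0,0,0,1,0,0,0,0,0,0,1]

```text
time_s: 18.48
position: [0.506, -0.0281, 0.0842]
tool_rot: [-3.141, 0.004, 0.186]
force: [-7.1, -2.6, 4.4]
gripper_width: 0.0
```

```bash
python3 m.py
```

```text
(np.float64(0.945350983314599), np.float64(-3.6000000000000405)) (np.float64(0.9814941326137082), np.float64(-3.80000000000004)) (np.float64(0.986900679809169), np.float64(-3.80000000000004))
[ 0.50606805 -0.02812335  0.08418172] r 0.052992846013590285 ang 118.49213611610244 yaw 10.65985516341869 F [-7.09718501 -1.17443819  4.25370382] 18.525
```

Call:
jog_arm:
  deltas: [0.02,0,0,0,0,0,1,0,0,0,0,0,0,1,0,0,0,0,0,0,1,0,0,0,0,0,0,1,0,0,0,0,0,0,1]

```text
time_s: 19.15
position: [0.5061, -0.0281, 0.0842]
tool_rot: [-3.141, 0.005, 0.186]
force: [-7.0, -1.3, 5.2]
gripper_width: 0.0002
```

Call:
jog_arm:
  deltas: [-0.1,0,0,0,0,0,1,-0.2,0,0,0,0,0,1,-0.2,0,0,0,0,0,1,-0.1,0,-0.2,0,0,0,1,0,0,-0.8,0,0,0,1]

```text
time_s: 19.77
position: [0.4957, -0.0301, 0.1041]
tool_rot: [-3.141, 0.001, 0.186]
force: [1.0, 0.1, -0.4]
gripper_width: -0.0003
```

```bash
python3 m.py
```

```text
(np.float64(0.9479202441921066), np.float64(-0.10000000000005294)) (np.float64(0.9884812170229722), np.float64(-0.40000000000005187)) (np.float64(0.9924777237649399), np.float64(-0.10000000000005294))
[ 0.49788016 -0.03044185  0.10766578] r 0.05486871568578633 ang 127.320590752635 yaw 10.657904705628606 F [ 1.09718196 -0.75431987  2.34317979] 19.825
```

Call:
jog_arm:
  deltas: [0,0,-0.8,0,0,0,1,0.5,0,-0.2,0,0,0,1,0.7,0,0,0,0,0,1,0.7,0,0,0,0,0,1,0.6,0,0,0,0,0,1]

```text
time_s: 20.45
position: [0.5462, -0.0207, 0.1235]
tool_rot: [-3.141, 0.001, 0.186]
force: [-0.6, -0.5, -0.2]
gripper_width: -0.0001
```

```bash
python3 m.py; python3 shot.py side s9
```

```text
(np.float64(0.9555201403936511), np.float64(0.199999999999946)) (np.float64(0.9915846195910076), np.float64(-0.10000000000005294)) (np.float64(0.9893569989565402), np.float64(0.09999999999994635))
[ 0.54740596 -0.02051214  0.12351025] r 0.05935456937583813 ang 75.00954316758296 yaw 10.682133535814176 F [2.13896945 0.54790665 1.094209  ] 20.5
```

View pics/s9.png

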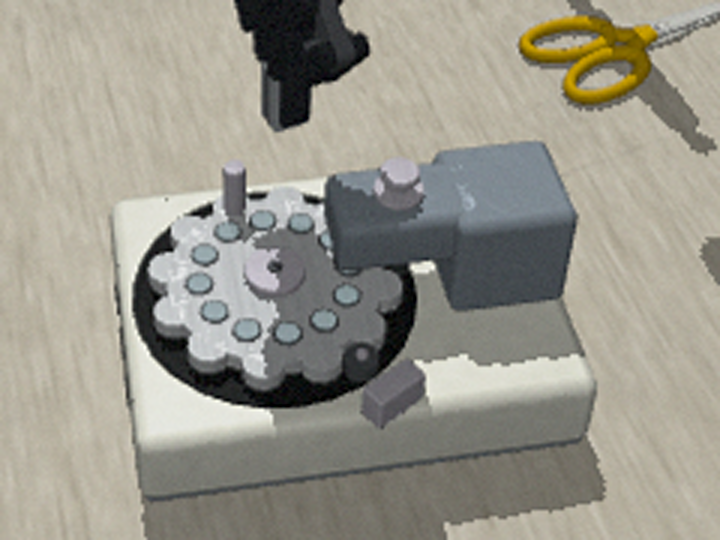

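Call:
jog_arm:
  deltas: [-0.25,0,0.2,0,0,0,1,0,0,0.7,0,0,0,1,0,0,0.7,0,0,0,1,0,0,0.35,0,0,0,1,0,0,0,0,0,0,1]

```text
time_s: 21.18
position: [0.5397, -0.0218, 0.0841]
tool_rot: [-3.141, 0.002, 0.186]
force: [0.2, 0.3, -0.5]
gripper_width: -0.0001
```

```bash
python3 m.py; python3 shot.py side s10
```

```text
(np.float64(0.9522084093167119), np.float64(0.09999999999994635)) (np.float64(0.9943275024992436), np.float64(-0.10000000000005294)) (np.float64(0.9873166413932132), np.float64(-0.10000000000005294))
[ 0.54026711 -0.02189949  0.08492358] r 0.056028098528400745 ang 81.43827234654681 yaw 10.654574717235239 F [0.66485567 0.38970281 0.85206363] 21.225
```

View pics/s10.png

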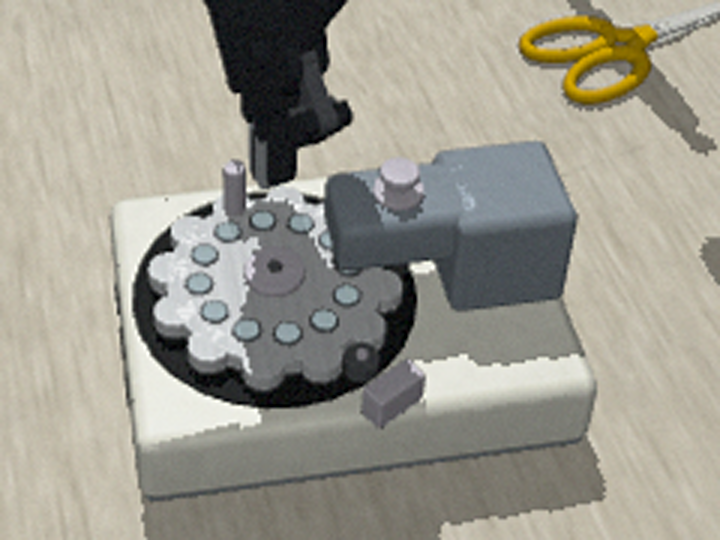

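Call:
jog_arm:
  deltas: [-0.13,0,0,0,0,0,1,-0.13,0,0,0,0,0,1,-0.09,-0.025,0,0,0,-0.4,1,-0.183,-0.053,0,0,0,-0.8,1,-0.183,-0.053,0,0,0,-0.8,1]

```text
time_s: 21.9
position: [0.5273, -0.0221, 0.086]
tool_rot: [3.141, -0.004, 0.364]
force: [2.7, 0.3, -0.5]
gripper_width: -0.0001
```

Call:
jog_arm:
  deltas: [-0.183,-0.053,0,0,0,-0.8,1,-0.183,-0.053,0,0,0,-0.8,1,-0.183,-0.053,0,0,0,-0.8,1,-0.183,-0.053,0,0,0,-0.8,1,-0.183,-0.053,0,0,0,-0.8,1]

```text
time_s: 22.52
position: [0.5084, -0.0257, 0.0857]
tool_rot: [3.141, -0.004, 0.713]
force: [6.1, 4.6, -4.6]
gripper_width: -0.0003
```

```bash
python3 st.py
```

```text
[ 0.50838089 -0.02572122  0.0856561 ] r 0.05432966564366083 ang 115.22963718719205 yaw 40.84383179471816 F [ 6.14636815  4.56001106 -4.61512278] 22.525
```

Call:
jog_arm:
  deltas: [-0.183,-0.053,0,0,0,-0.8,1,-0.183,-0.053,0,0,0,-0.8,1,-0.183,-0.053,0,0,0,-0.8,1,-0.183,-0.053,0,0,0,-0.8,1,-0.183,-0.053,0,0,0,-0.8,1]

```text
time_s: 23.15
position: [0.4909, -0.0369, 0.0854]
tool_rot: [-3.141, 0.0, 1.062]
force: [-0.0, 0.8, -0.1]
gripper_width: 0.0002
```

Call:
jog_arm:
  deltas: [-0.183,-0.053,0,0,0,-0.8,1,-0.183,-0.053,0,0,0,-0.8,1,0,0,0,0,0,0,1,0,0,0,0,0,0,1,0,0,0,0,0,0,1]

```text
time_s: 23.78
position: [0.4862, -0.0416, 0.0854]
tool_rot: [-3.141, -0.001, 1.198]
force: [0.9, 5.3, -0.1]
gripper_width: -0.0001
```

```bash
python3 m.py; python3 shot.py side s11
```

```text
(np.float64(0.9496001518858245), np.float64(0.199999999999946)) (np.float64(0.9874848758926078), np.float64(-0.10000000000005294)) (np.float64(0.9932690185363502), np.float64(0.199999999999946))
[ 0.48617931 -0.04165177  0.08540141] r 0.05420670364877561 ang 144.3933347205631 yaw 68.66229590261561 F [0.78384384 4.51363442 0.43110147] 23.825
```

View pics/s11.png

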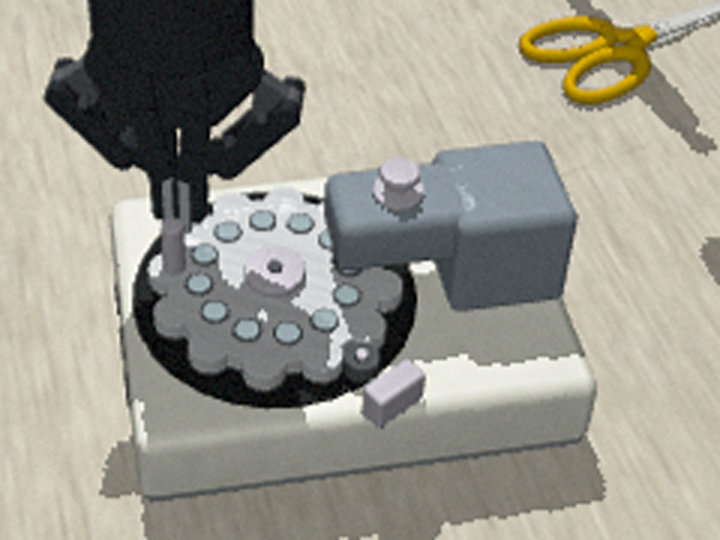

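Call:
jog_arm:
  deltas: [-0.14,-0.04,0,0,0,-0.6,1,-0.14,-0.04,0,0,0,-0.6,1,-0.14,-0.04,0,0,0,-0.6,1,-0.14,-0.04,0,0,0,-0.6,1,-0.14,-0.04,0,0,0,-0.6,1]

```text
time_s: 24.5
position: [0.4783, -0.0559, 0.0853]
tool_rot: [-3.141, 0.003, 1.462]
force: [-0.4, 0.0, 0.5]
gripper_width: 0.0001
```

```bash
python3 m.py
```

```text
(np.float64(0.9469753235485245), np.float64(-12.10000000000001)) (np.float64(0.9840198936812609), np.float64(-11.700000000000012)) (np.float64(0.988816788915151), np.float64(-12.500000000000009))
[ 0.47806496 -0.0562382   0.0852717 ] r 0.05361135521196949 ang 162.19395006035614 yaw 83.79150582687872 F [-0.57573323 -0.03557654  0.88732874] 24.55
```

Call:
jog_arm:
  deltas: [0.2,0,0,0,0,0,1,0.2,0,0,0,0,0,1,0,0,0,0,0,0,1,0,0,0,0,0,0,1,0,0,0,0,0,0,1]

```text
time_s: 25.18
position: [0.4795, -0.0468, 0.0853]
tool_rot: [3.142, 0.0, 1.46]
force: [0.2, 0.6, -0.5]
gripper_width: 0.0
```

```bash
python3 m.py; python3 shot.py side s12
```

```text
(np.float64(0.9417091308347142), np.float64(0.199999999999946)) (np.float64(0.978854118073435), np.float64(-5.3290705182007514e-14)) (np.float64(0.9911631365047513), np.float64(-0.20000000000005258))
[ 0.47949653 -0.04683758  0.08530784] r 0.05659888539012608 ang 152.79357752761118 yaw 83.6502951508387 F [ 0.05134684 -0.23798616 -0.27603393] 25.225
```

View pics/s12.png

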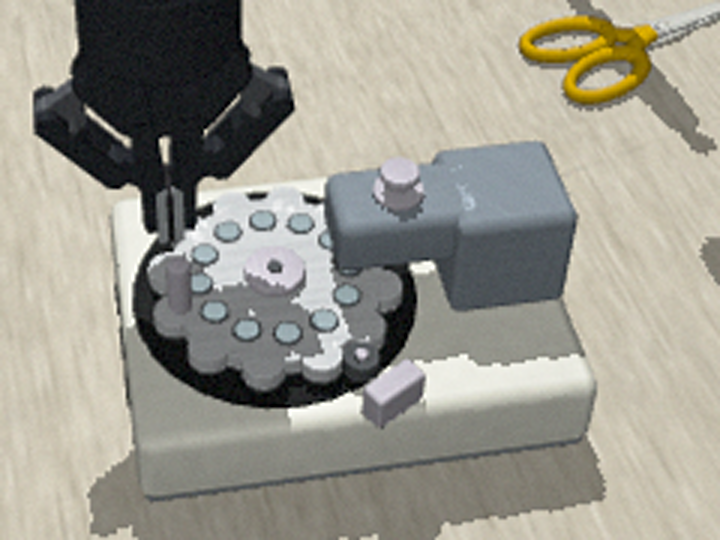

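Run:
```python
from h import *
f=vision.grab_frame('side')
for a in (165,195,225):
    t=np.radians(a-4.4); u,v=px(f,[.5283+.052*np.cos(t),-.0777+.052*np.sin(t),.1]); print(a,(u-230)*3,(v-190)*3)
s=robot.get_state(); 
print(px(f,[.5277+.062*np.cos(np.radians(-4.4)),-.0765-.062*np.sin(np.radians(4.4)),.134]))
u,v=340+ (400-340)*0,0
print('lock from side', plane(f,230+398/3,190+166/3,.134),plane(f,230+398/3,190+166/3,.133))
```

```text
165 170.5917734553526 226.73278593402262
195 177.50199009734717 266.27150900234625
225 211.86192984490197 298.67743873044196
(np.float64(362.42437447021234), np.float64(246.12821033139227))
lock from side [ 0.59039488 -0.07973874  0.134     ] [ 0.59078368 -0.07876103  0.133     ]
```

The peg top is at (179,262), against (177.5,266) predicted for the third click, and the phase is about 0°. The wheel is in the third click. Next I lift and go to the lock.

Call:
jog_arm:
  deltas: [0,0,-0.9,0,0,0,1,0,0,-0.9,0,0,0,1,0,0,-0.9,0,0,1,1,0,0,-0.9,0,0,1,1,0,0,-0.4,0,0,1,1]

```text
time_s: 25.95
position: [0.4803, -0.047, 0.1676]
tool_rot: [3.138, -0.001, 1.195]
force: [0.1, 0.1, 0.2]
gripper_width: -0.0001
```

Call:
jog_arm:
  deltas: [0,0,0,0,0,1,1,0,0,0,0,0,1,1,0,0,0,0,0,1,1,0,0,0,0,0,1,1,0,0,0,0,0,1,1]

```text
time_s: 26.58
position: [0.4797, -0.0469, 0.1661]
tool_rot: [3.141, -0.001, 0.759]
force: [0.3, -0.6, 0.5]
gripper_width: 0.0
```

Call:
jog_arm:
  deltas: [0,0,0,0,0,1,1,0,0,0,0,0,1,1,0,0,0,0,0,1,1,0,0,0,0,0,1,1,0,0,0,0,0,0,1]

```text
time_s: 27.2
position: [0.4797, -0.0469, 0.166]
tool_rot: [3.141, -0.001, 0.414]
force: [-0.5, -0.1, -0.6]
gripper_width: -0.0003
```

Run:
```python
from h import *
f=grab('top','t13')
print([(x['confidence'],w(f,x['at'])) for x in vision.boxes_of('top','lock_top')][:2])
s=robot.get_state(); print(s['position'],s['tool_rot'],s['time_s'],totool(np.array([.5897,-.0805,.150])-s['position'],s['tool_rot'][2]))
```

```text
[]
[ 0.47961815 -0.04683421  0.16573731] [ 3.14127874e+00 -5.64677796e-04  4.14191512e-01] 27.3 [4.36123765 3.75607541 0.78686527]
```

Call:
jog_arm:
  deltas: [0.87,0.75,0,0,0,0,1,0.87,0.75,0,0,0,0,1,0.87,0.75,0,0,0,0,1,0.87,0.75,0,0,0,0,1,0.88,0.75,0,0,0,0,1]

```text
time_s: 27.92
position: [0.5902, -0.0808, 0.1654]
tool_rot: [-3.142, -0.0, 0.414]
force: [0.7, 1.2, 0.2]
gripper_width: 0.0001
```

Call:
jog_arm:
  deltas: [0,0,0.4,0,0,0,1,0,0,0.4,0,0,0,1,0,0,0.3,0,0,0,1,0,0,0,0,0,0,1,0,0,0,0,0,0,1]

```text
time_s: 28.55
position: [0.5893, -0.0804, 0.1437]
tool_rot: [3.141, -0.0, 0.413]
force: [-1.1, -0.3, -0.2]
gripper_width: 0.0003
```

```bash
python3 m.py; python3 shot.py side s14;python3 -c "
from h import *
print(robot.get_state()['position'],robot.get_state()['force'])"
```

```text
(np.float64(0.957560745306304), np.float64(0.09999999999994635)) (np.float64(0.9893967406223916), np.float64(0.09999999999994635)) (np.float64(0.9928433878449466), np.float64(-0.20000000000005258))
[ 0.58949581 -0.08045598  0.14384372] r 0.06192230723673252 ang 360.73709817714007 yaw 23.66317811618237 F [ 0.31758491 -0.05591236  0.97925676] 28.6
[ 0.58959467 -0.08047178  0.14390727] [-0.40307914 -0.52043732 -0.27922926]
```

View pics/s14.png

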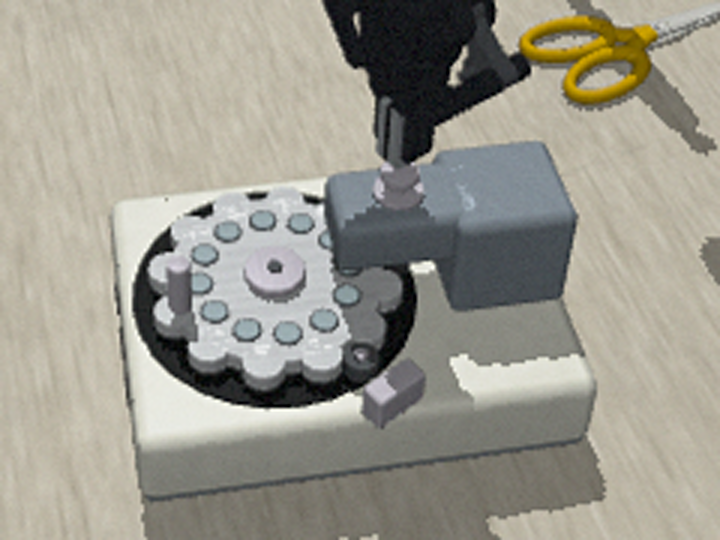

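The fingertip is centred over the plunger at crop position (398,165), so I press down in small steps.

Call:
jog_arm:
  deltas: [0,0,0.1,0,0,0,1,0,0,0.1,0,0,0,1,0,0,0.1,0,0,0,1,0,0,0.1,0,0,0,1,0,0,0,0,0,0,1]

```text
time_s: 29.28
position: [0.5893, -0.0805, 0.1349]
tool_rot: [-3.141, 0.0, 0.413]
force: [-0.4, 0.2, 0.1]
gripper_width: 0.0002
```

Call:
jog_arm:
  deltas: [0,0,0.05,0,0,0,1,0,0,0.05,0,0,0,1,0,0,0.05,0,0,0,1,0,0,0.05,0,0,0,1,0,0,0,0,0,0,1]

```text
time_s: 29.9
position: [0.5896, -0.0805, 0.1315]
tool_rot: [3.141, -0.0, 0.413]
force: [-1.2, -0.2, 3.3]
gripper_width: -0.0001
```

Call:
jog_arm:
  deltas: [0,0,0.05,0,0,0,1,0,0,0.05,0,0,0,1,0,0,0.05,0,0,0,1,0,0,0,0,0,0,1,0,0,0,0,0,0,1]

```text
time_s: 30.52
position: [0.5895, -0.0805, 0.1281]
tool_rot: [-3.142, -0.0, 0.413]
force: [0.5, -1.0, 2.2]
gripper_width: -0.0001
```

Call:
jog_arm:
  deltas: [0,0,0.05,0,0,0,1,0,0,0.05,0,0,0,1,0,0,0.03,0,0,0,1,0,0,0,0,0,0,1,0,0,0,0,0,0,1]

```text
time_s: 31.15
position: [0.5895, -0.0805, 0.1256]
tool_rot: [-3.142, -0.0, 0.413]
force: [0.6, -0.2, 2.8]
gripper_width: -0.0004
```

Call:
jog_arm:
  deltas: [0,0,0.03,0,0,0,1,0,0,0.03,0,0,0,1,0,0,0,0,0,0,1,0,0,0,0,0,0,1,0,0,0,0,0,0,1]

```text
time_s: 31.78
position: [0.5895, -0.0805, 0.1245]
tool_rot: [-3.142, -0.0, 0.413]
force: [0.7, 0.1, 2.9]
gripper_width: 0.0003
```

Call:
jog_arm:
  deltas: [0,0,0.03,0,0,0,1,0,0,0.02,0,0,0,1,0,0,0,0,0,0,1,0,0,0,0,0,0,1,0,0,0,0,0,0,1]

```text
time_s: 32.4
position: [0.5895, -0.0805, 0.1241]
tool_rot: [3.141, -0.0, 0.413]
force: [0.2, 0.8, 3.9]
gripper_width: -0.0005
```

Call:
jog_arm:
  deltas: [0,0,0.02,0,0,0,1,0,0,0.02,0,0,0,1,0,0,0,0,0,0,1,0,0,0,0,0,0,1,0,0,0,0,0,0,1]

```text
time_s: 33.02
position: [0.5896, -0.0805, 0.1241]
tool_rot: [3.141, -0.001, 0.413]
force: [-1.8, -0.1, 7.3]
gripper_width: -0.0003
```

Call:
jog_arm:
  deltas: [0,0,0.02,0,0,0,1,0,0,0.01,0,0,0,1,0,0,0,0,0,0,1,0,0,0,0,0,0,1,0,0,0,0,0,0,1]

```text
time_s: 33.65
position: [0.5896, -0.0805, 0.124]
tool_rot: [3.141, -0.001, 0.413]
force: [-2.8, 0.4, 9.0]
gripper_width: -0.0004
```

Call:
jog_arm:
  deltas: [0,0,-0.1,0,0,0,1,0,0,-0.4,0,0,0,1,0,0,-1,0,0,0,1,0,0,-1,0,0,0,1,0,0,-1,0,0,0,1]

```text
time_s: 34.28
position: [0.589, -0.0803, 0.1919]
tool_rot: [-3.14, 0.002, 0.413]
force: [-0.2, 0.2, -0.0]
gripper_width: 0.0001
```

Call:
jog_arm:
  deltas: [-1,0,-0.5,0,0,0,1,-1,0,-0.5,0,0,0,1,-1,0,0,0,0,0,1,0,0,0,0,0,0,1,0,0,0,0,0,0,1]

```text
time_s: 34.9
position: [0.5347, -0.1044, 0.2116]
tool_rot: [-3.141, 0.0, 0.413]
force: [0.5, 0.3, 0.2]
gripper_width: -0.0001
```

```bash
python3 m.py; python3 shot.py side s15
```

```text
(np.float64(0.9528973369464183), np.float64(0.199999999999946)) (np.float64(0.9841562782918652), np.float64(-0.10000000000005294)) (np.float64(0.9931754774952812), np.float64(-0.10000000000005294))
[ 0.53478801 -0.10428098  0.21159365] r 0.028670938146975578 ang 288.7130239259561 yaw 23.674299952483157 F [-0.00170465  0.68385816  0.48708866] 34.95
```

View pics/s15.png

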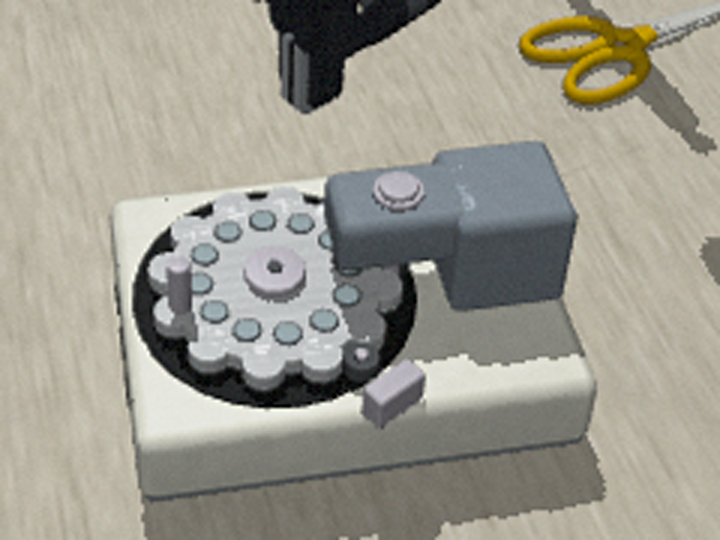

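The plunger is down almost level with its collar at (399,188), the peg is still in the third click at (179,262), and the gripper is clear. I'm handing in.

```bash
python3 -c "
from rig import robot
print(robot.hand_in())"
```

```text
the job is handed in; nothing more can be done
None
```

The wheel is in the third click after home and the lock plunger is fully down. I handed the job in at about 35 s of the 72 s; it reports no verdict.

- **End stop:** the wheel started in the fifth click. I pushed it clockwise with the shut fingers until the peg stopped moving. The side camera read about -3.6° (the stop is at -3.4°), at roughly 9 N.
- **Home notch:** after I backed off, the wheel sprang back to about 0°.
- **Third click:** I pushed it counter-clockwise past the third crest and it settled in the notch. The camera read 0.2° off a notch or less. The peg appeared where the third click was predicted, within about 4 pixels in the 3x enlarged picture.
- **Lock plunger:** I pressed it until it stopped moving with the fingertip 124 mm above the bench, which matches the full 10 mm of travel. The force there was about 9 N.
- **Last check:** the final picture shows the wheel still in the click, the plunger down and the gripper clear. The highest force in any reading I took was about 9 N, but readings come only at the end of each move. I did not check the bystanders separately; the path kept clear of them.

One reading misled me for a while: near home the force rose to about 8 N at only -0.5°. It looked like the end stop, but the camera showed otherwise, so I pushed further.

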